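# Shelve a spacer sleeve and press in its label holder

### The arm

A 6-joint arm with a two-finger parallel gripper is mounted at the origin on a cart in front of the work surface, level with it; the furniture and walls round the work are solid. World frame = base frame: x ahead of the robot, y to its left, z up, the work surface at z = 0. Lengths are in m, angles in rad, forces in N, time in s.
With the tool pointing down it reaches from about 0.275 to 0.85 m from the base axis. Payload 19 kg.
Tool frame: the origin (TCP) lies midway between the tips of the shut fingers; the grasp point (between the pads) lies 19 mm behind it; z points along the fingers, y is the line along which they close (so a half turn about z gives the same grasp; the last joint's range is limited). The gripper opens to 85 mm and grips with 20 to 120 N. Pads are 22 mm wide; open, the fingers measure 114 mm over their backs; the gripper's body (76 mm by 85 mm) begins 54 mm behind the grasp point. The pads swing forward as they close: fully open they stand 13 mm farther back than shut.
Start: joints at [-1.422, 0.15, 1.437, -0, 1.554, -0.134], TCP at [0.16, -0.552, 0.231] pointing down, gripper open.
Joint ranges: [-2.8, 2.8], [-0.68, 2.1], [0.12, 2.68], [-1.39, 4.53], [0.16, 2.79], [-2.81, 2.81]. Speed limits (rad/s): [1.89, 1.89, 2.22, 3.01, 3.01, 3.01].

### API

Orientations are given as a unit quaternion [x, y, z, w].
In Python, from rig import r gives the robot as it stands.
- The arm moves only by the shell command python3 -m jog 'ROWS' [FORCE]. ROWS is JSON, a list of rows, each an object of numbers: "x", "y", "z": the shift along the tool's x, y, z each as a share of 0.3 m, from -1 to 1; "roll": the turn about the tool's z as a share of pi/2 rad, from -1 to 1; "gripper": the finger opening in mm, from 0 to 85.4. In form: [{"x": .., "y": .., "z": .., "roll": .., "gripper": ..}, ...]. A call has 1 to 12 rows; each row is the pose to reach, as a shift and turn from the pose commanded when the call began, along the tool's axes at that moment; what a row does not reach only later rows make up. A row lasts 1/10 s, in which the tool goes at most 50 mm and 8.59 degrees, less where a joint would pass 70% of its speed; a pose out of reach is approached as far as the arm can. A call with a number of a shift or a turn outside -1 to 1 is refused whole. A call with a gripper value outside its range is refused whole. The fingers move at their own pace and stop on an object; FORCE is the grip in N (left out, the last holds). Time passes only in rows, so rows that repeat a pose let the fingers close. It gives the time, the measured TCP pose, the force, the opening and the grip force at its end, in the units of the state.
- r.state(): the state, without advancing time (a new reading comes with each control period).
- r.grab_frame(name): name is "scene" or "top" or "wrist"; returns a dict with "image" (480x640x3 uint8, red, green, blue), "camera_matrix" (3x3 intrinsics, pixels), "cam_to_world" (4x4, takes a point from camera to world coordinates); the wrist camera has in their place "tool_from_camera" (4x4, takes a point from camera to tool coordinates, whose origin is the TCP and whose axes are the flange's). Camera axes: x right, y up, looking along -z (the intrinsics and any distortion apply to the point x, -y, -z); pixel columns grow to the right and rows downward; lengths in m; the calibration is good to about 2 mm. A picture is of the moment at which its call begins: read the wrist's pose just before it. There is no depth.
- r.sign_off(): hands the job in; it is judged then, once.
The state is a dict: "t": time; "joint_pos": joint angles; "qvel": joint speeds; "effort": joint torques, N m; "tool_pos": TCP position; "tool_rot": TCP orientation; "force": force on the tool from outside, world axes, zero at the start; "torque": the same for the moment, N m; "opening": opening from 0.0 (shut) to 1.0 (fully open); "finger_force": force on a finger pad.
Only numpy, scipy, OpenCV 4.12 (cv2) and the standard library are available. Lean on these libraries where they do the work, as an engineer would, in place of code of your own. Each camera call takes 0.05 s, during which the arm holds its last target. There are 200 camera calls.

### The job

Slide the metal spacer sleeve down over the upright post of the storage stand and let go of it, then push the tongue of the dark grey label holder in under the lip at the stand's front edge, against the sprung bar in the slot, until its upright plate is flush against the lip. Finish while still gripping the label holder and pressing it fully home with a firm but gentle push (about 10 N), because the spring pushes it out again; leave the tape roll, the bottle and the gauge block where they are.

Things in the scene. Friction and masses are not known exactly. Their poses are not given: they have to be found in the camera images.
- stand: Low grey storage stand with a post, fixed. Origin on the riser's top under the middle of the lip's front face; +x into the stand (away from the robot), y along the lip, z up. Base plate 130 mm wide, 5 mm thick, x -50 to +110 mm; its part before x = 0 is the open apron on which the label holder slides. Shelf board x 0 to +110, 130 wide, top 19 mm above the riser's top.
- lip (a point): Middle of the lip's top front edge (the lip is the board's front edge, 13 to 19 mm above the riser's top); axes as stand. The slot under it: mouth in the plane of the lip face, 60 mm wide (y -30 to +30), 5 to 13 mm above the riser's top, 45 mm deep; the sprung bar waits 18 mm inside the mouth.
- post_top (a point): top of the stand's round steel post, on its axis: 21 mm diameter, tapering to 12 mm in its top 7 mm, 60 mm tall above the shelf board (top 79 mm above the riser's top), 75 mm behind the lip face; the base of the post is plain board
- sleeve_centre (a point): centre (half-way up) of the loose aluminium spacer sleeve, an upright tube 48 mm outside, 25 mm bore right through, 40 mm tall, 0.1 to 0.2 kg; z along its bore. Seated on the shelf board its centre is 39 mm above the riser's top
- holder_centre (a point): Centre (36 mm above the underside) of the upright plate of the loose dark grey label holder, 60 g: 10 mm thick (x), 60 wide (y), 72 tall (z), paper label on its -x face. Grip the plate high, fingertips above the lip. Home: holder +x along stand +x, back (+x) face of the plate on the lip face, so this point is 5 mm before the lip face, 41 mm above the riser's top.
- tongue_tip (a point): Middle of the front end of the label holder's flat tongue, which points to the holder's +x from the foot of the plate, flush with the underside: 28 mm long, 50 mm wide, 5 mm thick; this point is 33 mm ahead of the plate's centre, 2.5 mm above the underside. On the plate's -x side is a heel, 8.5 mm long, 5 mm thick.
- spring_bar (a joint): travel of the sprung bar in the slot, m: 0 = rest, grows as the tongue pushes it in; 0.010 when the label holder is home. It pushes back with 3 N at rest rising to 6 N at home, where the plate meets the rigid lip
- riser: Bench riser, fixed: the white board on dark legs on which everything stands, 480 x 660 mm; its top is 140 mm above the cabinet top (world z = 0.140). Origin on the cabinet top under its middle.
- tape_roll: bystander: roll of masking tape lying flat, 94 mm diameter, 24 mm high; origin at the centre of its underside
- alcohol_bottle: bystander: white squeeze bottle with red cap, 57 mm diameter, 130 mm tall; origin at the centre of its underside
- gauge_block: bystander: grey steel block 24 x 60 x 24 mm (long along its y); origin at the centre of its underside

How it is judged:
On the way, in this order (a step that is already met when the one before it is completed fails the run):
1. the sleeve sits on the board, round the post, and has been let go (horizontal distance between sleeve_centre and post_top below 0.005 m and height (world z) of sleeve_centre below 0.1815 m and angle between sleeve_centre's own z axis and vertical below 0.07 rad and contact force between the fingers and sleeve below 0.1 N), for 0.2 s.
2. the label holder's tongue is in the slot under the lip and meets the sprung bar (x of holder_centre in the frame of stand above -0.022 m and height (world z) of holder_centre below 0.186 m and value of joint spring_bar above 0.001 m), for 0.05 s.
At the end, for the whole second after the job is handed in: Sleeve seated round the post (5 mm of its axis, 2.5 mm of the board, 4 degrees), untouched. Label holder tongue in the slot, plate within 2 mm of the lip, 9 mm of the middle, square to 4 and upright to 6 degrees, bar in over 7.5 mm, still gripped, at rest, bearing on the stand with 4.5 to 30 N (all of step 1 and x of holder_centre in the frame of stand between -0.007 and 0 m and y of holder_centre in the frame of stand between -0.009 and 0.009 m and height (world z) of holder_centre between 0.177 and 0.185 m and angle between holder_centre's own z axis and vertical below 0.1 rad and angle between the x axis of holder_centre and the x axis of stand, either way round below 0.07 rad and value of joint spring_bar above 0.0075 m and contact force between label_holder and stand between 4.5 and 30 N and contact force between the fingers and label_holder above 1 N and linear speed of label_holder below 0.01 m/s); the arm keeps its last pose, push and grip.
It fails at once if the tape roll is disturbed (moved over 20 mm) (distance of tape_roll from where it was at the start of the episode above 0.02 m).
It fails at once if the bottle is disturbed (moved over 20 mm) (distance of alcohol_bottle from where it was at the start of the episode above 0.02 m).
It fails at once if the gauge block is disturbed (moved over 20 mm) (distance of gauge_block from where it was at the start of the episode above 0.02 m).
It also fails if it takes over 64 s, if anything falls off the work surface, if the arm or the gripper's body presses on something with over 40 N, if the wrist force passes 120 N, or if a joint passes its speed limit or range.

## Working session

There is one attempt and no reset: what is moved stays moved. The work goes in short steps, Python scripts to look and compute and a shell command to move; the robot and the scene stay as the last step left them, time stands still between calls to the robot, and variables do not carry over. Pictures are saved under pics/ and viewed, at most 10 in all, crops included, and the job is handed in when it is done.

```bash
ls; mkdir -p pics; python3 - <<'E'
from rig import r
import cv2,numpy as np,pickle
s=r.state();print(s)
for n in ("scene","top"):
    f=r.grab_frame(n);cv2.imwrite(f"pics/{n}0.png",f["image"][...,::-1]);pickle.dump(f,open(f"{n}.pkl","wb"))
    print(n,f["camera_matrix"],f["cam_to_world"],[k for k in f])
E
```

```text
pics
{'t': 0.0, 'joint_pos': array([-1.42204411e+00,  1.50986864e-01,  1.43798290e+00, -2.28102182e-06,
        1.55378736e+00, -1.33994730e-01]), 'qvel': array([ 0.00056955, -0.00020758,  0.00158846,  0.00020559,  0.00077885,
       -0.00055119]), 'effort': array([ 2.48930453e-03, -7.13058472e+01, -5.70860445e+01,  1.06296461e-04,
        8.99394712e-03, -2.35538403e-05]), 'tool_pos': array([ 0.16037144, -0.55194885,  0.23069892]), 'tool_rot': array([ 9.90023233e-01,  1.40903013e-01, -5.43645299e-06, -5.82214309e-04]), 'force': array([0.45072054, 0.4971574 , 0.23427128]), 'torque': array([-0.01505717,  0.00898897, -0.02193845]), 'finger_force': 0.0, 'opening': 0.9995873245689324}
scene [[613.83168942   0.         316.55159896]
 [  0.         613.83168942 231.13767729]
 [  0.           0.           1.        ]] [[-0.62730659  0.37559525 -0.68221305 -0.21583148]
 [-0.77869135 -0.28987507  0.5564281   0.67286511]
 [ 0.01123519  0.88028441  0.47431331  0.70314931]
 [ 0.          0.          0.          1.        ]] ['image', 'camera_matrix', 'cam_to_world']
top [[480.33620452   0.         314.87998311]
 [  0.         480.33620452 239.48221448]
 [  0.           0.           1.        ]] [[ 2.74360567e-02  9.72410747e-01 -2.31656215e-01  3.96540106e-01]
 [-9.99623455e-01  2.67956601e-02 -5.91107822e-03  2.58122247e-03]
 [ 4.59385195e-04  2.31731163e-01  9.72779758e-01  1.05568270e+00]
 [ 0.00000000e+00  0.00000000e+00  0.00000000e+00  1.00000000e+00]] ['image', 'camera_matrix', 'cam_to_world']
```

View pics/top0.png

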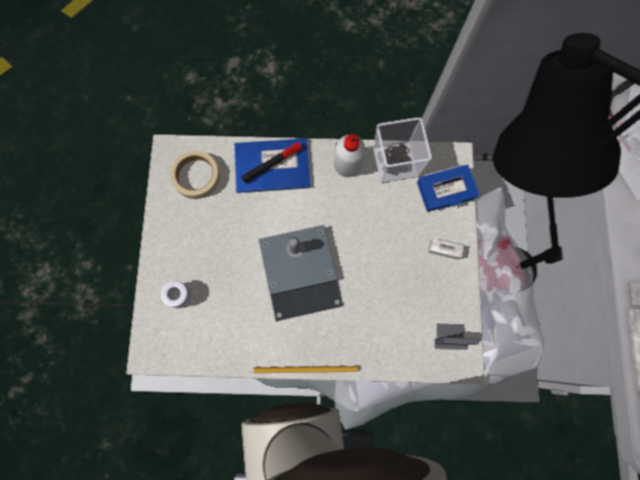

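View pics/scene0.png

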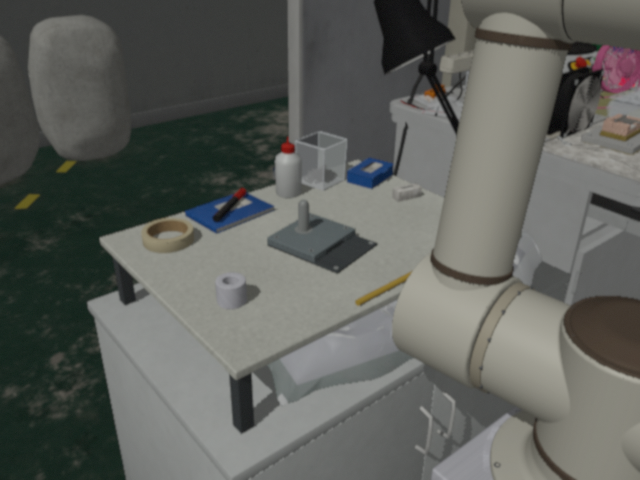

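Top view: sleeve (174,294), stand with board about (300,255) and post top about (293,243), holder (450,336), tape (195,174), bottle (349,155), gauge (447,247). The stand's lip faces the robot, and the stand is turned slightly.

```bash
cat > h.py <<'E'
import numpy as np,cv2,pickle
from scipy.spatial.transform import Rotation as R
def ray(K,T,u,v):
    d=np.array([(u-K[0,2])/K[0,0],-(v-K[1,2])/K[1,1],-1.]);return T[:3,3],T[:3,:3]@d
def pt(K,T,u,v,z):
    o,d=ray(K,T,u,v);return o+d*(z-o[2])/d[2]
def proj(K,T,P):
    p=(np.asarray(P)-T[:3,3])@T[:3,:3];return np.array([K[0,2]-K[0,0]*p[...,0]/p[...,2],K[1,2]+K[1,1]*p[...,1]/p[...,2]]).T
def load(n):
    f=pickle.load(open(n+".pkl","rb"));return f["image"],f["camera_matrix"],f["cam_to_world"]
def wristT(f,s):
    T=np.eye(4);T[:3,:3]=R.from_quat(s["tool_rot"]).as_matrix();T[:3,3]=s["tool_pos"];return T@f["tool_from_camera"]
E
python3 - <<'E'
from h import *
I,K,T=load("top")
def crop(x,y,w,h,s):return cv2.resize(I[y:y+h,x:x+w],None,fx=s,fy=s,interpolation=cv2.INTER_CUBIC)
a=crop(250,220,100,105,5)
b=crop(430,315,56,40,5);c=crop(154,270,56,50,5)
o=np.zeros((525,790,3),np.uint8);o[:,:500]=a;o[:200,505:785]=b;o[210:460,505:785]=c
cv2.imwrite("pics/c1.png",o[...,::-1])
for n,u,v,z in [("sleeve",174,294,.18),("post",293,243,.219),("hold",450,336,.16),("gauge",447,247,.164),("tape",195,174,.164),("bottle",352,142,.27)]:print(n,pt(K,T,u,v,z).round(4))
E
```

```text
sleeve [0.4958 0.262  0.18  ]
post [0.5882 0.0466 0.219 ]
hold [ 0.4352 -0.2441  0.16  ]
gauge [ 0.6011 -0.2435  0.164 ]
tape [0.7351 0.248  0.164 ]
bottle [ 0.7624 -0.0534  0.27  ]
```

View pics/c1.png

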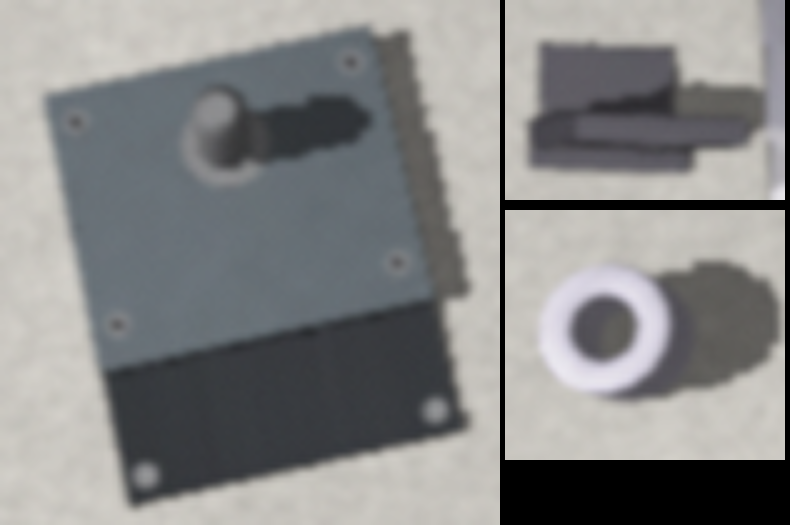

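Crop: board corners (47,95),(370,27),(432,300),(105,370), apron front corners (132,506),(468,430), and post top (218,103). The sleeve ring is at (605,330). The holder stands upright with its tongue toward +x: tongue corners (540,45),(675,47), heel (530,165)–(690,168).

```bash
cat > fit.py <<'E'
from h import *
from scipy.optimize import least_squares
def fit(mod,obs,K,T,x0):
    mod=np.array(mod,float);obs=np.array(obs,float)
    def P(p):
        c,s=np.cos(p[2]),np.sin(p[2]);return np.c_[p[0]+c*mod[:,0]-s*mod[:,1],p[1]+s*mod[:,0]+c*mod[:,1],.14+mod[:,2]]
    q=least_squares(lambda p:(proj(K,T,P(p))-obs).ravel(),x0,x_scale=[.1,.1,.5])
    return q.x,np.abs(q.fun).max()
E
python3 - <<'E'
from fit import *
I,K,T=load("top")
A=lambda u,v:(250+u/5-.4,220+v/5-.4)
B=lambda u,v:(430+(u-505)/5-.4,315+v/5-.4)
m=[(.11,.065,.019),(.11,-.065,.019),(0,-.065,.019),(0,.065,.019),(-.05,.065,.005),(-.05,-.065,.005),(.075,0,.079)]
o=[A(47,95),A(370,27),A(432,300),A(105,370),A(132,506),A(468,430),A(218,103)]
p,e=fit(m,o,K,T,[.5,.04,-.2]);print("stand",p.round(4),e.round(2))
c,s=np.cos(p[2]),np.sin(p[2]);print("post",p[0]+.075*c,p[1]+.075*s)
m=[(.033,.025,.005),(.033,-.025,.005),(-.0135,.03,.005),(-.0135,-.03,.005)]
o=[B(540,43),B(676,46),B(529,167),B(692,171)]
p,e=fit(m,o,K,T,[.43,-.24,0]);print("holder",p.round(4),e.round(2))
print("sleeve",pt(K,T,*(154+(605-505)/5-.4,270+(330-210)/5-.4),.18))
from rig import r
f=r.grab_frame("wrist");print(f["tool_from_camera"].round(4),f["camera_matrix"][0,0]); s=r.state();M=R.from_quat(s["tool_rot"]).as_matrix();print(M.round(3))
def rel(x,y,z):return (M.T@(np.array([x,y,z])-s["tool_pos"])/.3).round(3)
print(rel(.5,.25,.30))
E
```

```text
stand [0.5189 0.0268 0.249 ] 1.27
post 0.591564060576406 0.04527554228930515
holder [ 0.4263 -0.249  -0.0053] 0.43
sleeve [0.49649046 0.26283319 0.18      ]
[[-1.000e-04  9.641e-01  2.654e-01  6.750e-02]
 [ 1.000e+00 -2.000e-04  1.100e-03  7.000e-04]
 [ 1.100e-03  2.654e-01 -9.641e-01 -1.438e-01]
 [ 0.000e+00  0.000e+00  0.000e+00  1.000e+00]] 401.6712204690919
[[ 0.96   0.279 -0.   ]
 [ 0.279 -0.96   0.001]
 [ 0.    -0.001 -1.   ]]
[ 1.833 -2.251 -0.228]
```

```bash
python3 -m jog '[{"x":0.6,"y":-0.75,"z":-0.2,"gripper":85},{"x":0.9,"y":-1,"z":-0.2,"gripper":85},{"x":0.9,"y":-1,"z":-0.2,"gripper":85},{"x":0.9,"y":-1,"z":-0.2,"gripper":85},{"x":0.9,"y":-1,"z":-0.2,"gripper":85},{"x":0.9,"y":-1,"z":-0.2,"gripper":85},{"x":0.9,"y":-1,"z":-0.2,"gripper":85},{"x":0.9,"y":-1,"z":-0.2,"gripper":85},{"x":0.9,"y":-1,"z":-0.2,"gripper":85},{"x":0.9,"y":-1,"z":-0.2,"gripper":85},{"x":0.9,"y":-1,"z":-0.2,"gripper":85},{"x":0.9,"y":-1,"z":-0.2,"gripper":85}]'
python3 -m jog '[{"x":0.9,"y":-1,"gripper":85},{"x":0.9,"y":-1,"gripper":85},{"x":0.9,"y":-1,"gripper":85},{"x":0.9,"y":-1,"gripper":85},{"x":0.9,"y":-1,"gripper":85},{"x":0.9,"y":-1,"gripper":85},{"x":0.9,"y":-1,"gripper":85},{"x":0.9,"y":-1,"gripper":85},{"x":0.9,"y":-1,"gripper":85},{"x":0.9,"y":-1,"gripper":85},{"x":0.9,"y":-1,"gripper":85},{"x":0.9,"y":-1,"gripper":85}]'
```

```text
invalid input at $[0]: expected keys x, y, z, roll, gripper
invalid input at $[0]: expected keys x, y, z, roll, gripper
```

```bash
python3 -m jog '[{"x":0.6,"y":-0.7,"z":-0.2,"roll":0,"gripper":85},{"x":0.9,"y":-1,"z":-0.2,"roll":0,"gripper":85},{"x":0.9,"y":-1,"z":-0.2,"roll":0,"gripper":85},{"x":0.9,"y":-1,"z":-0.2,"roll":0,"gripper":85},{"x":0.9,"y":-1,"z":-0.2,"roll":0,"gripper":85},{"x":0.9,"y":-1,"z":-0.2,"roll":0,"gripper":85},{"x":0.9,"y":-1,"z":-0.2,"roll":0,"gripper":85},{"x":0.9,"y":-1,"z":-0.2,"roll":0,"gripper":85},{"x":0.9,"y":-1,"z":-0.2,"roll":0,"gripper":85},{"x":0.9,"y":-1,"z":-0.2,"roll":0,"gripper":85},{"x":0.9,"y":-1,"z":-0.2,"roll":0,"gripper":85},{"x":0.9,"y":-1,"z":-0.2,"roll":0,"gripper":85}]'
python3 -m jog '[{"x":0.9,"y":-1,"z":0,"roll":0,"gripper":85},{"x":0.9,"y":-1,"z":0,"roll":0,"gripper":85},{"x":0.9,"y":-1,"z":0,"roll":0,"gripper":85},{"x":0.9,"y":-1,"z":0,"roll":0,"gripper":85},{"x":0.9,"y":-1,"z":0,"roll":0,"gripper":85},{"x":0.9,"y":-1,"z":0,"roll":0,"gripper":85},{"x":0.9,"y":-1,"z":0,"roll":0,"gripper":85},{"x":0.9,"y":-1,"z":0,"roll":0,"gripper":85},{"x":0.9,"y":-1,"z":0,"roll":0,"gripper":85},{"x":0.9,"y":-1,"z":0,"roll":0,"gripper":85}]'
cat > rel.py <<'E'
import sys
from h import *
from rig import r
s=r.state();M=R.from_quat(s["tool_rot"]).as_matrix();a=list(map(float,sys.argv[1:]))
print("shift",(M.T@(np.array(a[:3])-s["tool_pos"])/.3).round(3),"pos",s["tool_pos"].round(4),"yaw",np.arctan2(M[1,0],M[0,0]).round(4),"F",s["force"].round(2),"t",s["t"])
E
python3 rel.py .496 .263 .28
```

```text
t: 1.35
tool_pos: [0.3355, -0.1898, 0.2909]
tool_rot: [0.99, 0.14, -0.0, -0.0]
force: [0.3, 0.2, -0.4]
opening: 0.998
finger_force: 0.0
t: 2.35
tool_pos: [0.5122, 0.1743, 0.2902]
tool_rot: [0.99, 0.141, -0.001, 0.0]
force: [-0.6, -0.8, -0.3]
opening: 0.996
finger_force: 0.0
shift [ 0.031 -0.299  0.034] pos [0.5122 0.1743 0.2902] yaw 0.2829 F [-0.61 -0.85 -0.28] t 2.35
```

```bash
python3 -m jog '[{"x":0.03,"y":-0.3,"z":0,"roll":0,"gripper":85},{"x":0.03,"y":-0.3,"z":0.03,"roll":0,"gripper":85},{"x":0.03,"y":-0.3,"z":0.03,"roll":0,"gripper":85},{"x":0.03,"y":-0.3,"z":0.03,"roll":0,"gripper":85},{"x":0.03,"y":-0.3,"z":0.03,"roll":0,"gripper":85},{"x":0.03,"y":-0.3,"z":0.03,"roll":0,"gripper":85},{"x":0.03,"y":-0.3,"z":0.03,"roll":0,"gripper":85},{"x":0.03,"y":-0.3,"z":0.03,"roll":0,"gripper":85}]'
python3 - <<'E'
from h import *
from rig import r
s=r.state();f=r.grab_frame("wrist");f["cam_to_world"]=wristT(f,s);f["s"]=s
pickle.dump(f,open("w1.pkl","wb"));I=f["image"].copy()
q=proj(f["camera_matrix"],f["cam_to_world"],[[.4965,.2628,.18]]);print(q)
cv2.imwrite("pics/w1.png",I[...,::-1])
E
```

```text
t: 3.15
tool_pos: [0.4953, 0.263, 0.2825]
tool_rot: [0.99, 0.14, 0.0, -0.0]
force: [-0.5, 0.4, 0.2]
opening: 0.996
finger_force: 0.0
[[316.08118327 246.6345021 ]]
```

View pics/w1.png

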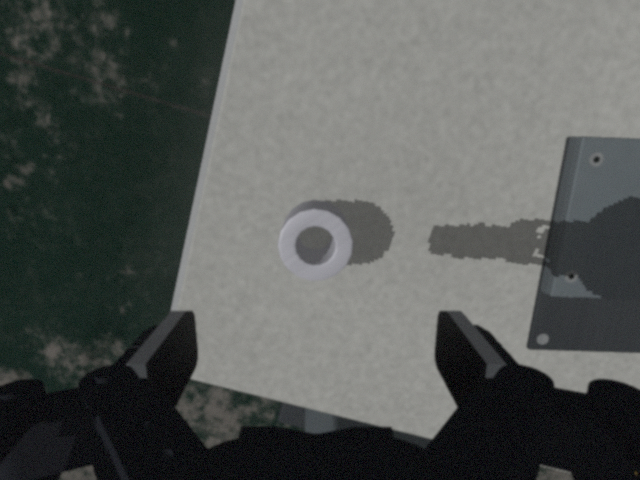

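Wrist view: sleeve ring centred at (315,244), against a prediction of (316,246.6), so the position is confirmed within 2 mm.

```bash
python3 - <<'E'
from h import *
I,K,T=load("w1")
print(pt(K,T,315,244.5,.18))
E
python3 rel.py .4975 .263 .149
```

```text
[0.49765587 0.26384878 0.18      ]
shift [0.007 0.003 0.445] pos [0.4952 0.2632 0.2825] yaw 0.2821 F [-0.16 -0.01 -0.65] t 3.2
```

```bash
python3 -m jog '[{"x":0.007,"y":0.001,"z":0.15,"roll":0,"gripper":85},{"x":0.007,"y":0.001,"z":0.3,"roll":0,"gripper":85},{"x":0.007,"y":0.001,"z":0.38,"roll":0,"gripper":85},{"x":0.007,"y":0.001,"z":0.42,"roll":0,"gripper":85},{"x":0.007,"y":0.001,"z":0.445,"roll":0,"gripper":85},{"x":0.007,"y":0.001,"z":0.445,"roll":0,"gripper":85},{"x":0.007,"y":0.001,"z":0.445,"roll":0,"gripper":60},{"x":0.007,"y":0.001,"z":0.445,"roll":0,"gripper":40},{"x":0.007,"y":0.001,"z":0.445,"roll":0,"gripper":40},{"x":0.007,"y":0.001,"z":0.445,"roll":0,"gripper":40},{"x":0.007,"y":0.001,"z":0.445,"roll":0,"gripper":40},{"x":0.007,"y":0.001,"z":0.445,"roll":0,"gripper":40}]' 30
python3 rel.py .4975 .263 .149
```

```text
t: 4.4
tool_pos: [0.4976, 0.2642, 0.1501]
tool_rot: [0.99, 0.141, 0.001, -0.0]
force: [-0.9, 0.3, 8.0]
opening: 0.564
finger_force: 30.4
shift [-0.001  0.004  0.004] pos [0.4976 0.2642 0.1501] yaw 0.2828 F [-0.89  0.3   7.99] t 4.4
```

```bash
python3 -m jog '[{"x":0,"y":0,"z":-0.1,"roll":0,"gripper":40},{"x":0,"y":0,"z":-0.25,"roll":0,"gripper":40},{"x":0,"y":0,"z":-0.4,"roll":0,"gripper":40},{"x":0,"y":0,"z":-0.4,"roll":0,"gripper":40},{"x":0,"y":0,"z":-0.4,"roll":0,"gripper":40},{"x":0,"y":0,"z":-0.4,"roll":0,"gripper":40}]'
python3 rel.py .545 .033 .27
```

```text
t: 5.0
tool_pos: [0.4969, 0.2638, 0.2678]
tool_rot: [0.99, 0.141, -0.001, 0.0]
force: [0.3, -0.0, -2.9]
opening: 0.556
finger_force: 31.6
shift [-0.061  0.784 -0.007] pos [0.4969 0.2638 0.2678] yaw 0.2828 F [ 0.31 -0.04 -2.89] t 5.0
```

```bash
python3 -m jog '[{"x":-0.06,"y":0.15,"z":0,"roll":0,"gripper":40},{"x":-0.06,"y":0.3,"z":0,"roll":0,"gripper":40},{"x":-0.06,"y":0.45,"z":0,"roll":0,"gripper":40},{"x":-0.06,"y":0.6,"z":0,"roll":0,"gripper":40},{"x":-0.06,"y":0.72,"z":0,"roll":0,"gripper":40},{"x":-0.06,"y":0.784,"z":0,"roll":0,"gripper":40},{"x":-0.06,"y":0.784,"z":0,"roll":0,"gripper":40},{"x":-0.06,"y":0.784,"z":0,"roll":0,"gripper":40},{"x":-0.06,"y":0.784,"z":0,"roll":0,"gripper":40},{"x":-0.06,"y":0.784,"z":0,"roll":0,"gripper":40}]'
python3 - <<'E'
from h import *
from rig import r
s=r.state();f=r.grab_frame("wrist");f["cam_to_world"]=wristT(f,s);f["s"]=s
pickle.dump(f,open("w2.pkl","wb"));I=f["image"].copy()
q=proj(f["camera_matrix"],f["cam_to_world"],[[.5916,.0453,.219],[.5916,.0453,.159]]);print(q)
cv2.imwrite("pics/w2.png",I[...,::-1])
E
```

```text
t: 6.0
tool_pos: [0.5453, 0.034, 0.2687]
tool_rot: [0.99, 0.142, -0.0, -0.0]
force: [0.7, 1.0, -1.4]
opening: 0.558
finger_force: 31.7
[[319.30317476 181.25964812]
 [318.63331322 171.25458465]]
```

View pics/w2.png

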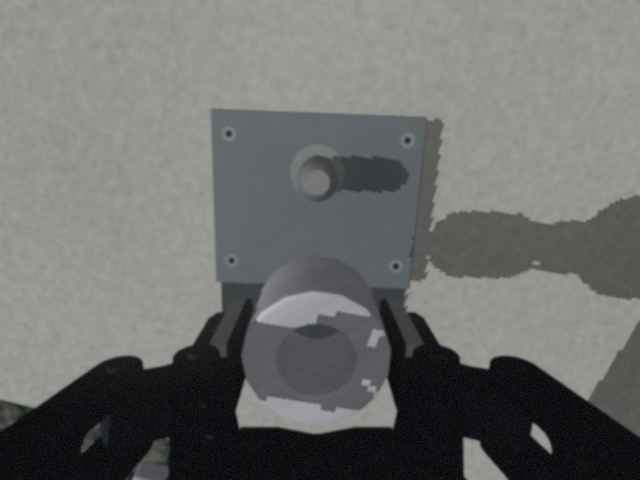

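Wrist view: the sleeve is held with its top ring centred near (316,352). The post top disc is at (315,181), and the board corners are (211,109),(426,118),(217,282),(411,289).

```bash
python3 - <<'E'
from fit import *
f=pickle.load(open("w2.pkl","rb"));I,K,T=load("w2");s=f["s"]
p,e=fit([(.11,.065,.019),(.11,-.065,.019),(0,.065,.019),(0,-.065,.019),(.075,0,.079)],[(211,109),(426,118),(217,282),(411,289),(315,181)],K,T,[.52,.027,.25]);print(p.round(4),e)
c,ss=np.cos(p[2]),np.sin(p[2]);print("post",p[0]+.075*c,p[1]+.075*ss, "direct",pt(K,T,315,181,.219))
M=R.from_quat(s["tool_rot"]).as_matrix()
for z in (-.030,):
  for a in [0,np.pi/2,np.pi,-np.pi/2,None]:
    o=np.zeros(3) if a is None else .024*np.array([np.cos(a),np.sin(a),0])
    print(proj(K,T,[s["tool_pos"]+M@(o+[0,0,z])]).round(1))
E
```

```text
[0.5181 0.0277 0.2513] 1.7910479188739146
post 0.5907598279782174 0.04630394971883814 direct [0.5911421  0.04730664 0.219     ]
[[314.  287.5]]
[[389.6 358.5]]
[[314.2 422.6]]
[[238.6 358.4]]
[[314.1 358.4]]
```

```bash
python3 rel.py .591 .047 .2685
```

```text
shift [0.158 0.001 0.001] pos [0.5453 0.0339 0.2688] yaw 0.284 F [-0.08 -0.61 -1.23] t 6.05
```

```bash
python3 -m jog '[{"x":0.08,"y":0.001,"z":0,"roll":0,"gripper":40},{"x":0.13,"y":0.001,"z":0,"roll":0,"gripper":40},{"x":0.158,"y":0.001,"z":0,"roll":0,"gripper":40},{"x":0.158,"y":0.001,"z":0,"roll":0,"gripper":40},{"x":0.158,"y":0.001,"z":0,"roll":0,"gripper":40},{"x":0.158,"y":0.001,"z":0.05,"roll":0,"gripper":40},{"x":0.158,"y":0.001,"z":0.1,"roll":0,"gripper":40},{"x":0.158,"y":0.001,"z":0.13,"roll":0,"gripper":40},{"x":0.158,"y":0.001,"z":0.15,"roll":0,"gripper":40},{"x":0.158,"y":0.001,"z":0.165,"roll":0,"gripper":40},{"x":0.158,"y":0.001,"z":0.18,"roll":0,"gripper":40},{"x":0.158,"y":0.001,"z":0.18,"roll":0,"gripper":40}]'
python3 rel.py .591 .047 .170
```

```text
t: 7.25
tool_pos: [0.591, 0.046, 0.2144]
tool_rot: [0.99, 0.141, -0.0, -0.0]
force: [0.2, 0.4, -1.4]
opening: 0.56
finger_force: 31.7
shift [ 0.001 -0.003  0.148] pos [0.591  0.046  0.2144] yaw 0.2827 F [ 0.21  0.43 -1.42] t 7.25
```

```bash
python3 -m jog '[{"x":0,"y":0,"z":0.02,"roll":0,"gripper":40},{"x":0,"y":0,"z":0.04,"roll":0,"gripper":40},{"x":0,"y":0,"z":0.06,"roll":0,"gripper":40},{"x":0,"y":0,"z":0.08,"roll":0,"gripper":40},{"x":0,"y":0,"z":0.1,"roll":0,"gripper":40},{"x":0,"y":0,"z":0.12,"roll":0,"gripper":40},{"x":0,"y":0,"z":0.13,"roll":0,"gripper":40},{"x":0,"y":0,"z":0.14,"roll":0,"gripper":40},{"x":0,"y":0,"z":0.146,"roll":0,"gripper":40},{"x":0,"y":0,"z":0.146,"roll":0,"gripper":40},{"x":0,"y":0,"z":0.146,"roll":0,"gripper":40}]'
```

```text
t: 8.35
tool_pos: [0.5912, 0.046, 0.1712]
tool_rot: [0.99, 0.141, 0.0, -0.0]
force: [-0.0, -0.2, -1.4]
opening: 0.56
finger_force: 31.7
```

Clean descent. Next I lower the last bit, open, and back up while watching.

```bash
python3 -m jog '[{"x":0,"y":0,"z":0.005,"roll":0,"gripper":40},{"x":0,"y":0,"z":0.007,"roll":0,"gripper":40},{"x":0,"y":0,"z":0.007,"roll":0,"gripper":55},{"x":0,"y":0,"z":0.007,"roll":0,"gripper":70},{"x":0,"y":0,"z":0.007,"roll":0,"gripper":80},{"x":0,"y":0,"z":0.007,"roll":0,"gripper":80},{"x":0,"y":0,"z":0.007,"roll":0,"gripper":80},{"x":0,"y":0,"z":-0.1,"roll":0,"gripper":80},{"x":0,"y":0,"z":-0.25,"roll":0,"gripper":80},{"x":0,"y":0,"z":-0.36,"roll":0,"gripper":80},{"x":0,"y":0,"z":-0.36,"roll":0,"gripper":80},{"x":0,"y":0,"z":-0.36,"roll":0,"gripper":80}]'
python3 - <<'E'
from h import *
from rig import r
s=r.state();f=r.grab_frame("wrist");f["cam_to_world"]=wristT(f,s);f["s"]=s
pickle.dump(f,open("w3.pkl","wb"));I=f["image"].copy()
t=r.grab_frame("top")["image"]
a=cv2.resize(I,(440,330));b=cv2.resize(t[210:330,240:360],(330,330),interpolation=2)
cv2.imwrite("pics/w3.png",np.hstack([a,b])[...,::-1])
M=R.from_quat(s["tool_rot"]).as_matrix();print(s["tool_pos"],(M.T@(np.array([.42,-.249,.32])-s["tool_pos"])/.3).round(3))
E
```

```text
t: 9.55
tool_pos: [0.5913, 0.046, 0.2795]
tool_rot: [0.99, 0.141, 0.001, 0.0]
force: [-0.5, -0.4, -0.5]
opening: 0.94
finger_force: 0.0
[0.59127547 0.04597792 0.27945865] [-0.822  0.785 -0.136]
```

View pics/w3.png

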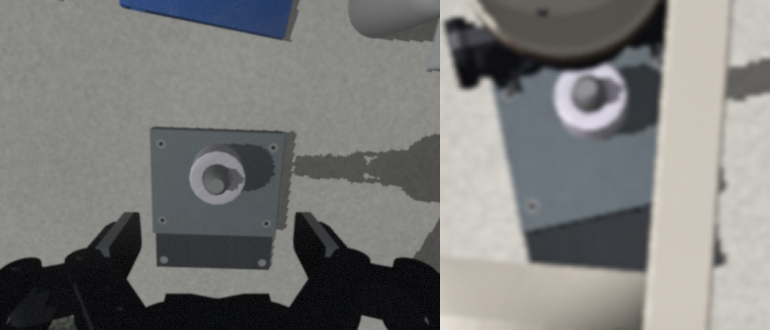

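Sleeve seated on the board with the post through it, and released. Now to the holder, with the wrist turned.

```bash
python3 -m jog '[{"x":-0.08,"y":0.08,"z":-0.1,"roll":0,"gripper":80},{"x":-0.82,"y":0.785,"z":-0.13,"roll":-0.82,"gripper":80},{"x":-0.82,"y":0.785,"z":-0.13,"roll":-0.82,"gripper":80},{"x":-0.82,"y":0.785,"z":-0.13,"roll":-0.82,"gripper":80},{"x":-0.82,"y":0.785,"z":-0.13,"roll":-0.82,"gripper":80},{"x":-0.82,"y":0.785,"z":-0.13,"roll":-0.82,"gripper":80},{"x":-0.82,"y":0.785,"z":-0.13,"roll":-0.82,"gripper":80},{"x":-0.82,"y":0.785,"z":-0.13,"roll":-0.82,"gripper":80},{"x":-0.82,"y":0.785,"z":-0.13,"roll":-0.82,"gripper":80},{"x":-0.82,"y":0.785,"z":-0.13,"roll":-0.82,"gripper":80},{"x":-0.82,"y":0.785,"z":-0.13,"roll":-0.82,"gripper":80},{"x":-0.82,"y":0.785,"z":-0.13,"roll":-0.82,"gripper":80}]'
python3 - <<'E'
from h import *
from rig import r
r.grab_frame("top")
s=r.state();f=r.grab_frame("wrist");f["cam_to_world"]=wristT(f,s);f["s"]=s
pickle.dump(f,open("w4.pkl","wb"));I=f["image"]
J=pickle.load(open("w3.pkl","rb"))["image"][170:400,190:440]
o=np.zeros((600,800,3),np.uint8);o[:480,:500]=I[:,70:570];o[:276,500:800]=cv2.resize(J,(300,276))
cv2.imwrite("pics/w4.png",o[...,::-1])
print(s["tool_pos"],s["joint_pos"].round(2),proj(f["camera_matrix"],f["cam_to_world"],[[.4263,-.249,.212],[.4593,-.249,.145]]))
E
```

```text
t: 10.85
tool_pos: [0.4203, -0.2488, 0.3169]
tool_rot: [0.707, 0.708, -0.0, -0.001]
force: [-0.4, 0.6, 0.5]
opening: 0.934
finger_force: 0.0
[ 0.42044157 -0.24872064  0.31710609] [-0.69 -0.05  1.47  0.    1.72 -0.69] [[324.47149263 246.83814983]
 [363.97661569 225.15591377]]
```

View pics/w4.png

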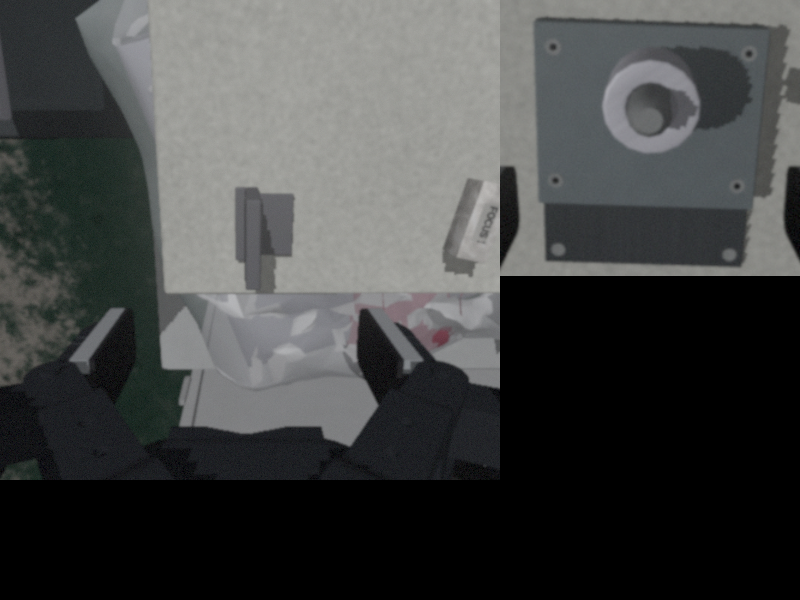

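The holder is upright: plate top centred near (324,242) full-frame, tongue end near (364,225). This matches the prediction. Stand corners are read from the w3 crop on the right.

```bash
python3 - <<'E'
from fit import *
I,K,T=load("w3")
p,e=fit([(.11,.065,.019),(.11,-.065,.019),(0,.065,.019),(0,-.065,.019),(-.05,.065,.005),(-.05,-.065,.005)],[(219.2,185),(414.2,193.3),(223.3,339.2),(400,344.2),(228.3,386.7),(392.5,391.7)],K,T,[.52,.027,.25]);print("stand",p.round(4),e)
I,K,T=load("w4");print("platetop",pt(K,T,324,241.5,.212),"tongue",pt(K,T,364,225.5,.145))
E
python3 rel.py .4263 -.248 .180
```

```text
stand [0.5187 0.0274 0.249 ] 1.7795745386085287
platetop [ 0.42598614 -0.24546575  0.212     ] tongue [ 0.45932705 -0.24928183  0.145     ]
shift [0.002 0.02  0.458] pos [ 0.4205 -0.2487  0.3173] yaw 1.568 F [-0.8   0.57  0.58] t 10.95
```

```bash
python3 -m jog '[{"x":0.003,"y":0.02,"z":0.14,"roll":0,"gripper":80},{"x":0.003,"y":0.02,"z":0.28,"roll":0,"gripper":80},{"x":0.003,"y":0.02,"z":0.38,"roll":0,"gripper":80},{"x":0.003,"y":0.02,"z":0.44,"roll":0,"gripper":80},{"x":0.003,"y":0.02,"z":0.458,"roll":0,"gripper":80},{"x":0.003,"y":0.02,"z":0.458,"roll":0,"gripper":50},{"x":0.003,"y":0.02,"z":0.458,"roll":0,"gripper":20},{"x":0.003,"y":0.02,"z":0.458,"roll":0,"gripper":2},{"x":0.003,"y":0.02,"z":0.458,"roll":0,"gripper":2},{"x":0.003,"y":0.02,"z":0.458,"roll":0,"gripper":2},{"x":0.003,"y":0.02,"z":0.458,"roll":0,"gripper":2},{"x":0.003,"y":0.02,"z":0.458,"roll":0,"gripper":2}]' 60
python3 rel.py .4263 -.248 .180
```

```text
t: 12.15
tool_pos: [0.4268, -0.248, 0.1812]
tool_rot: [0.707, 0.707, 0.0, 0.0]
force: [0.4, 0.4, 6.2]
opening: 0.106
finger_force: 59.1
shift [ 0.    -0.002  0.004] pos [ 0.4268 -0.248   0.1812] yaw 1.5708 F [0.44 0.41 6.16] t 12.15
```

```bash
python3 -m jog '[{"x":0,"y":0,"z":-0.1,"roll":0,"gripper":2},{"x":0,"y":0,"z":-0.2,"roll":0,"gripper":2},{"x":0.1,"y":0,"z":-0.25,"roll":0,"gripper":2},{"x":0.25,"y":0,"z":-0.25,"roll":-0.05,"gripper":2},{"x":0.4,"y":0.05,"z":-0.25,"roll":-0.1,"gripper":2},{"x":0.55,"y":0.07,"z":-0.25,"roll":-0.159,"gripper":2},{"x":0.7,"y":0.096,"z":-0.25,"roll":-0.159,"gripper":2},{"x":0.8,"y":0.096,"z":-0.25,"roll":-0.159,"gripper":2},{"x":0.865,"y":0.096,"z":-0.25,"roll":-0.159,"gripper":2},{"x":0.865,"y":0.096,"z":-0.25,"roll":-0.159,"gripper":2},{"x":0.865,"y":0.096,"z":-0.25,"roll":-0.159,"gripper":2},{"x":0.865,"y":0.096,"z":-0.25,"roll":-0.159,"gripper":2}]'
python3 - <<'E'
from h import *
from rig import r
s=r.state();f=r.grab_frame("wrist");f["cam_to_world"]=wristT(f,s);f["s"]=s
pickle.dump(f,open("w5.pkl","wb"));I=f["image"]
cv2.imwrite("pics/w5.png",I[...,::-1])
M=R.from_quat(s["tool_rot"]).as_matrix();K,T=f["camera_matrix"],f["cam_to_world"];p=s["tool_pos"]
c,ss=np.cos(.2495),np.sin(.2495)
print("stand lip corners",proj(K,T,[[.5185-ss*y,.0275+c*y,.159] for y in (.065,-.065)]))
# holder predicted: +x = tool y, holder +y = tool x
for n,q in dict(topL=(-.005,.03,.072),topR=(.005,.03,.072),topLn=(-.005,-.03,.072),topRn=(.005,-.03,.072),tipP=(.033,.025,.005),tipN=(.033,-.025,.005)).items():
    print(n,proj(K,T,[p+M@np.array([q[1],q[0],.0412-q[2]])]).round(1))
print(np.arctan2(M[1,0],M[0,0]),p)
E
```

```text
t: 13.35
tool_pos: [0.4554, 0.011, 0.2556]
tool_rot: [0.614, 0.79, -0.0, -0.0]
force: [-0.4, -0.1, -1.0]
opening: 0.107
finger_force: 58.6
stand lip corners [[428.06803864 140.50255226]
 [413.66310457 343.44990833]]
topL [[297.7 266.7]]
topR [[331.6 266.7]]
topLn [[299.9 437.4]]
topRn [[329.7 437.4]]
tipP [[386.9 232.3]]
tipN [[382.1 331.3]]
1.819988620247909 [0.45541254 0.01099068 0.25556673]
```

View pics/w5.png

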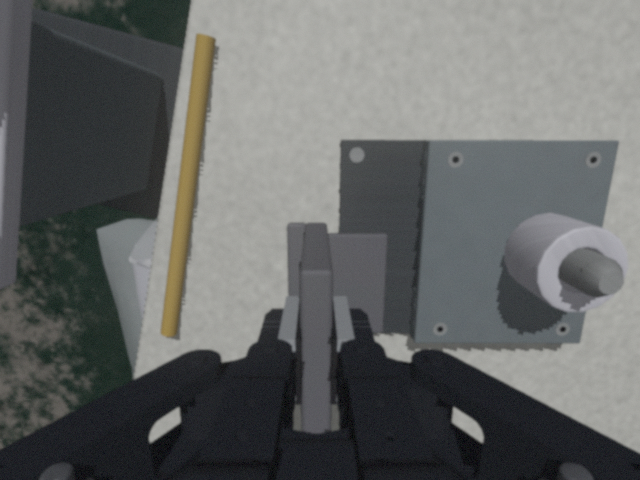

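```bash
python3 rel.py .4555 .0114 .1885
```

```text
shift [0.002 0.001 0.224] pos [0.4554 0.0109 0.2556] yaw 1.8196 F [-0.12 -0.94 -0.5 ] t 13.4
```

The wrist view shows the holder square in the grip: tongue end from (387,234) to (384,334), lip from (428,141) to (411,345). All of it is within about 2 px of prediction. Now descend onto the apron.

```bash
python3 -m jog '[{"x":0.004,"y":0,"z":0.08,"roll":0,"gripper":2},{"x":0.004,"y":0,"z":0.15,"roll":0,"gripper":2},{"x":0.004,"y":0,"z":0.19,"roll":0,"gripper":2},{"x":0.004,"y":0,"z":0.21,"roll":0,"gripper":2},{"x":0.004,"y":0,"z":0.22,"roll":0,"gripper":2},{"x":0.004,"y":0,"z":0.227,"roll":0,"gripper":2},{"x":0.004,"y":0,"z":0.227,"roll":0,"gripper":2},{"x":0.004,"y":0,"z":0.227,"roll":0,"gripper":2}]'
python3 rel.py .5137 .0266 .187
```

```text
t: 14.2
tool_pos: [0.4553, 0.0127, 0.188]
tool_rot: [0.613, 0.79, 0.0, 0.0]
force: [-0.5, 0.9, -0.2]
opening: 0.105
finger_force: 58.6
shift [-0.003  0.2    0.004] pos [0.4553 0.0127 0.188 ] yaw 1.8206 F [-0.55  0.89 -0.19] t 14.2
```

```bash
python3 -m jog '[{"x":-0.002,"y":0.02,"z":0.003,"roll":0,"gripper":2},{"x":-0.002,"y":0.05,"z":0.003,"roll":0,"gripper":2},{"x":-0.002,"y":0.08,"z":0.003,"roll":0,"gripper":2},{"x":-0.002,"y":0.1,"z":0.003,"roll":0,"gripper":2},{"x":-0.002,"y":0.12,"z":0.003,"roll":0,"gripper":2},{"x":-0.002,"y":0.14,"z":0.003,"roll":0,"gripper":2},{"x":-0.002,"y":0.155,"z":0.003,"roll":0,"gripper":2},{"x":-0.002,"y":0.155,"z":0.003,"roll":0,"gripper":2},{"x":-0.002,"y":0.155,"z":0.003,"roll":0,"gripper":2}]'
python3 rel.py .5137 .0266 .187
```

```text
t: 15.1
tool_pos: [0.5002, 0.0237, 0.1866]
tool_rot: [0.613, 0.79, -0.0, -0.0]
force: [-1.1, -0.0, -0.1]
opening: 0.106
finger_force: 58.6
shift [-0.002  0.046 -0.001] pos [0.5002 0.0237 0.1866] yaw 1.8207 F [-1.09 -0.01 -0.13] t 15.1
```

```bash
python3 -m jog '[{"x":0,"y":0.006,"z":0,"roll":0,"gripper":2},{"x":0,"y":0.012,"z":0,"roll":0,"gripper":2},{"x":0,"y":0.018,"z":0,"roll":0,"gripper":2},{"x":0,"y":0.024,"z":0,"roll":0,"gripper":2},{"x":0,"y":0.03,"z":0,"roll":0,"gripper":2},{"x":0,"y":0.03,"z":0,"roll":0,"gripper":2},{"x":0,"y":0.03,"z":0,"roll":0,"gripper":2}]'
python3 rel.py .5137 .0266 .187
```

```text
t: 15.8
tool_pos: [0.5089, 0.0259, 0.1866]
tool_rot: [0.613, 0.79, -0.0, -0.0]
force: [-4.7, -0.2, 1.5]
opening: 0.107
finger_force: 58.8
shift [-0.002  0.016 -0.001] pos [0.5089 0.0259 0.1866] yaw 1.8206 F [-4.7  -0.17  1.49] t 15.8
```

Spring met: about 4.7 N with 5 mm left to go. Continue gently.

```bash
python3 -m jog '[{"x":0,"y":0.004,"z":0,"roll":0,"gripper":2},{"x":0,"y":0.008,"z":0,"roll":0,"gripper":2},{"x":0,"y":0.012,"z":0,"roll":0,"gripper":2},{"x":0,"y":0.015,"z":0,"roll":0,"gripper":2},{"x":0,"y":0.015,"z":0,"roll":0,"gripper":2},{"x":0,"y":0.015,"z":0,"roll":0,"gripper":2}]'
python3 rel.py .5137 .0266 .187
```

```text
t: 16.4
tool_pos: [0.5132, 0.027, 0.1866]
tool_rot: [0.614, 0.79, -0.0, -0.0]
force: [-5.8, -1.1, 1.7]
opening: 0.107
finger_force: 59.0
shift [-0.002  0.001 -0.001] pos [0.5132 0.027  0.1866] yaw 1.8206 F [-5.78 -1.06  1.74] t 16.4
```

```bash
python3 -m jog '[{"x":0,"y":0.002,"z":0,"roll":0,"gripper":2},{"x":0,"y":0.003,"z":0,"roll":0,"gripper":2},{"x":0,"y":0.003,"z":0,"roll":0,"gripper":2},{"x":0,"y":0.003,"z":0,"roll":0,"gripper":2}]'
python3 -m jog '[{"x":0,"y":0.002,"z":0,"roll":0,"gripper":2},{"x":0,"y":0.002,"z":0,"roll":0,"gripper":2},{"x":0,"y":0.002,"z":0,"roll":0,"gripper":2}]'
```

```text
t: 16.8
tool_pos: [0.5135, 0.0271, 0.1866]
tool_rot: [0.614, 0.79, -0.001, -0.001]
force: [-11.2, -3.3, 3.9]
opening: 0.107
finger_force: 59.5
t: 17.1
tool_pos: [0.5137, 0.0271, 0.1866]
tool_rot: [0.614, 0.79, -0.001, -0.001]
force: [-15.4, -4.9, 8.2]
opening: 0.109
finger_force: 60.1
```

Hard stop at the lip, exactly at the expected x. Ease off to about 10 N.

```bash
python3 -m jog '[{"x":0,"y":-0.002,"z":0,"roll":0,"gripper":2},{"x":0,"y":-0.002,"z":0,"roll":0,"gripper":2},{"x":0,"y":-0.002,"z":0,"roll":0,"gripper":2},{"x":0,"y":-0.002,"z":0,"roll":0,"gripper":2},{"x":0,"y":-0.002,"z":0,"roll":0,"gripper":2}]'
python3 - <<'E'
from h import *
from rig import r
f=r.grab_frame("wrist");a=f["image"][80:480,180:640]
b=r.grab_frame("scene")["image"][120:320,210:380]
o=np.zeros((400,800,3),np.uint8);o[:,:460]=a;o[:,460:]=cv2.resize(b,(340,400))
cv2.imwrite("pics/w6.png",o[...,::-1]);s=r.state();print(s["tool_pos"],s["force"],s["finger_force"],s["qvel"].round(3))
E
```

```text
t: 17.6
tool_pos: [0.5135, 0.0271, 0.1865]
tool_rot: [0.614, 0.79, -0.001, -0.001]
force: [-11.2, -2.7, 4.2]
opening: 0.105
finger_force: 59.2
[0.51345375 0.02707803 0.1864754 ] [-10.81335536  -2.41320947   4.1632993 ] 59.240795373916626 [ 0.     0.002 -0.     0.    -0.001  0.001]
```

View pics/w6.png

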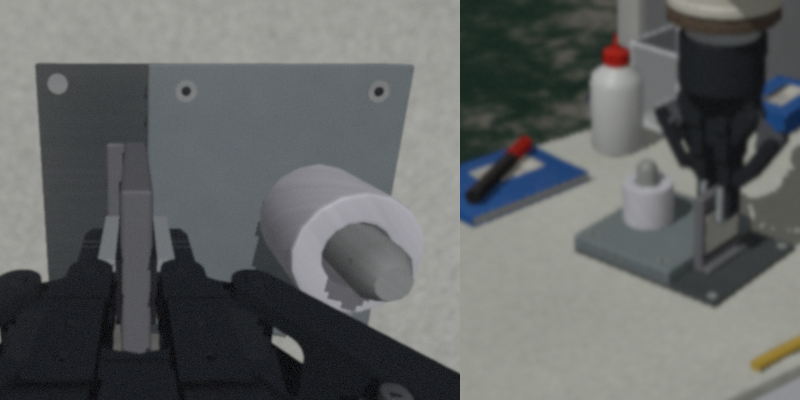

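The plate lies flush on the lip with the tongue hidden in the slot. The sleeve is seated and clear of the gripper, and the push is steady at about 11 N.

```bash
python3 -c "
from rig import r
print(r.sign_off())"
```

```text
the job is handed in; nothing more can be done
None
```

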